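Pin the model engine's flywheel at its timing notch

TASK

Turn the model engine's crank clockwise by its black bar knob until you feel the turning resistance dip and then stiffen where a hidden spring ball falls into the flywheel's timing notch. Let go of the knob there, then press the mushroom-headed steel timing pin fully down into the flywheel. Do not force the pin where it will not go down with a light push, and leave the burner and the tape roll where they stand.

Things in the scene. Friction and masses are not known exactly. Their poses are not given: they have to be found in the camera images.
- engine: Engine on its fixed wooden board, 320 x 210 x 18 mm thick; origin on the table under the crank axis, z up. The board reaches 105 mm to -x, 215 mm to +x and 105 mm to each side of it. The bearing block, finned brass cylinder and small wheel stand 105 to 165 mm along +x, up to 90 mm above the table.
- flywheel_axis (a point): Centre of the flat top of the round aluminium flywheel housing (176 mm across, top 58 mm above the table), on the vertical crank axis; axes as the board's.
- knob_grip (a point): Grip point of the black bar knob on the crank axis, 86 mm above the table. The bar is 36 mm long (along this point's x), 14 mm thick (y) and 34 mm tall, its top 101 mm and its lower edge 67 mm above the table, over a steel disc 34 mm across that turns with it. Grip across the 14 mm. The axes turn with the knob.
- knob (a joint): Crank angle, rad, growing clockwise from above; 0: bar along board's x; stops at 0 and 1.75; starts at 0 to 0.15. Steady drag about 0.07 N m. Hidden notch at 0.45 to 1.30: from 0.09 before its centre the torque falls by up to 0.15 N m (the crank is pulled on), for 0.09 past it the torque is up to 0.4 higher, then steady again. Let go within 0.06 of the centre it settles there by itself.
- pin_top (a point): Top centre of the steel timing pin, a vertical push pin with a mushroom head 24 mm across and 12 mm tall on an 8 mm stem, standing in a brass bush on the housing 55 mm from the crank axis (39 mm along +x and 39 mm along -y of the board). Its top is 92 mm above the table when up, 78 mm when home.
- pin (a joint): How far the timing pin is pressed down, in m: 0 up (start), 0.014 fully home. Moving it takes about 3 N, and it stays where it is left. Away from the notch (more than about 0.03 rad off) its tip meets the solid flywheel at 0.004 and must not be pushed on; at the notch it passes into the flywheel.
- burner_mid (a point): Bystander: a small glass spirit burner 64 mm across and 44 mm tall, point at half height, standing on the table to the +y side of the board.
- tape_mid (a point): Bystander: a black roll of tape, 100 mm across, 45 mm tall, lying flat; point at half height.

How it is judged (in metres and radians):
At the end, for the whole second after the job is handed in: The timing pin is down in the flywheel (pressed at least 11.5 of its 14 mm), which holds the crank at its notch and at rest (value of joint pin above 0.0115 m and velocity of joint knob below 0.05 rad/s); the robot touches nothing.
It fails at once if the pin was forced against the flywheel (over 15 N between them) (contact force between pin and knob above 15 N).
It fails at once if the burner or the tape roll was shifted by more than 30 mm (distance of any of burner_mid, tape_mid from where it was at the start of the episode above 0.03 m).
It also fails if it takes over 69 s, if anything falls off the work surface, if the arm or the gripper's body presses on something with over 40 N, if the wrist force passes 120 N, or if a joint passes its speed limit or range.

ROBOT

A 6-joint arm with a two-finger parallel gripper is mounted at the origin on the work surface. World frame = base frame: x ahead of the robot, y to its left, z up, the work surface at z = 0. Lengths are in mm, angles in rad, forces in N, time in s.
With the tool pointing down it reaches from about 300 to 1000 mm from the base axis. Payload 5.1 kg.
Tool frame: the origin (TCP) lies on the mounting face of the last link; the fingertips stand 190 mm ahead of it and the grasp point (between the pads) lies 171 mm ahead of it; z points along the fingers, x is the direction in which the jaws open and shut, and the axes are right-handed (so a half turn about z gives the same grasp; the last joint's range is limited). The gripper opens to 95 mm and grips with 3 to 60 N. Pads are 20 mm wide; open, the fingers measure 119 mm over their backs; the gripper's body (75 mm by 180 mm) begins 59 mm behind the grasp point.
Start: joints at [-1.41, 0.124, 1.65, -0, 1.367, -0.083], TCP at [156.873, -630.775, 404.756] pointing down, gripper open.
Joint ranges: [-2.61, 2.61], [-1.02, 2.33], [0.03, 2.71], [-1.35, 4.49], [0.32, 2.68], [-2.91, 2.91]. Speed limits (rad/s): [2.57, 2.57, 3.14, 3.14, 3.14, 3.14].

INTERFACE

Orientations are given as a unit quaternion [w, x, y, z].
In Python, from cell import get_state, cams, ticket gives the robot as it stands.
- The arm moves only by the tool drive_tool, never from a script. Its argument "commands" is a list of rows, each a list of 3 entries, a list of its own where there are three numbers: the shift along the tool's x, y, z each as a share of 0.1 m, from -1 to 1, then the turn about the tool's z as a share of 360 degrees, from -1 to 1, then the closure, from 0 (fully open) to 1 (shut). In form: [[[x, y, z], turn, fingers], ...]. A call has 1 to 20 rows; each row shifts and turns the commanded pose from where the row before left it, along the tool's axes as they then stand; what a row does not reach is not made up. A row lasts 1/10 s, in which the tool goes at most 50 mm and 8.59 degrees, less where a joint would pass 70% of its speed; a pose out of reach is approached as far as the arm can. A call with a number of a shift or a turn outside -1 to 1 is refused whole. A call with a gripper value outside its range is refused whole. The fingers move at their own pace and stop on an object; the grip force is fixed at half the most. Time passes only in rows, so rows that do not move let the fingers close. It gives the time, the measured TCP pose, the force and the opening at its end, in the units of the state.
- get_state(): the state, without advancing time (a new reading comes with each control period).
- cams.get_image(name): name is "scene" or "top"; returns a dict with "pixels" (384x512x3 uint8, blue, green, red), "fx", "fy", "cx", "cy" (pixels), "k1" (the pictures are not rectified: a ray, as slopes to the right and down, at radius r is drawn at 1 + k1 r^2 times it, then the intrinsics apply), "R" (3x3) and "t" (3): a world point X has camera coordinates R X + t. Camera axes: x right, y down, z forward; pixel columns grow to the right and rows downward; lengths in mm; the calibration is good to about 2 mm. A picture is of the moment at which its call begins. There is no depth.
- ticket.hand_in(): hands the job in, once; it reports no verdict.
The state is a dict: "t": time; "joint_positions": joint angles; "qd": joint speeds; "effort": joint torques, N m; "eef_pos": TCP position; "tcp_rot": TCP orientation; "wrist_force": force on the tool from outside, world axes, zero at the start; "ft_torque": the same for the moment, N m; "width": finger opening in mm.
Only numpy, scipy, OpenCV 4.12 (cv2) and the standard library are available. Lean on these libraries where they do the work, as an engineer would, in place of code of your own. Each camera call takes 0.05 s, during which the arm holds its last target. There are 200 camera calls.

## Working session

There is one attempt and no reset: what is moved stays moved. The work goes in short steps, Python scripts to look and compute and a tool call to move; the robot and the scene stay as the last step left them, time stands still between calls to the robot, and variables do not carry over. Pictures are saved under pics/ and viewed, about 8 in all and at most 12, crops included, and the job is handed in when it is done.

Besides the shell and the picture viewer there is one more tool, called after "Emit:" as name(argument=value, ...), one argument or row to a line, values as JSON. drive_tool: Moves the arm, as the interface text tells. Shift numbers are shares of 0.1 m and turn numbers shares of 360 degrees, none past 1 either way. Its arguments: {"type":"object","properties":{"commands":{"type":"array","items":{"type":"array"}}},"required":["commands"]}

```bash
ls; mkdir -p pics
python3 - <<'E'
from cell import get_state, cams
import cv2
print(get_state())
for n in("scene","top"):
    d=cams.get_image(n); cv2.imwrite(f"pics/{n}0.png",d["pixels"])
    print({k:v for k,v in d.items() if k!="pixels"})
E
```

```text
pics
{'t': 0.0, 'joint_positions': array([-1.40961833e+00,  1.24518026e-01,  1.65163765e+00,  1.17550501e-06,
        1.36751129e+00, -8.26117373e-02]), 'qd': array([ 0.00037883,  0.00068503, -0.00092131,  0.00085796, -0.00028787,
        0.00170519]), 'effort': array([ 2.76138894e-05, -4.17607534e+01, -3.59926486e+01,  7.75625417e-02,
        4.92920168e-02, -1.87221854e-04]), 'eef_pos': array([ 156.8242641 , -630.55132332,  403.4997767 ]), 'tcp_rot': array([-7.04434761e-04,  7.87838960e-01, -6.15880424e-01, -7.61225574e-04]), 'wrist_force': array([-0.5348751 ,  0.43228786, -0.08649745]), 'ft_torque': array([-0.00374655,  0.06259198,  0.00368615]), 'width': 94.95237302893923}
{'fx': 472.71852707233705, 'fy': 472.71852707233705, 'cx': 248.7394216306655, 'cy': 189.2294760235887, 'k1': -0.09826283344519975, 'R': array([[-0.88801765,  0.4595231 , -0.01622263],
       [ 0.37108499,  0.69538703, -0.61541271],
       [-0.27151535, -0.55251732, -0.78803808]]), 't': array([ 506.66357705, -248.51484834, 1114.2032271 ])}
{'fx': 428.8357384256988, 'fy': 428.8357384256988, 'cx': 260.5120372814163, 'cy': 193.7207970743531, 'k1': -0.11170822063345047, 'R': array([[ 0.01850006, -0.99981705, -0.00485849],
       [-0.98696439, -0.01748481, -0.15998617],
       [ 0.15987195,  0.00775491, -0.9871073 ]]), 't': array([ 99.20655635, 645.54421383, 629.70330741])}
```

View pics/scene0.png

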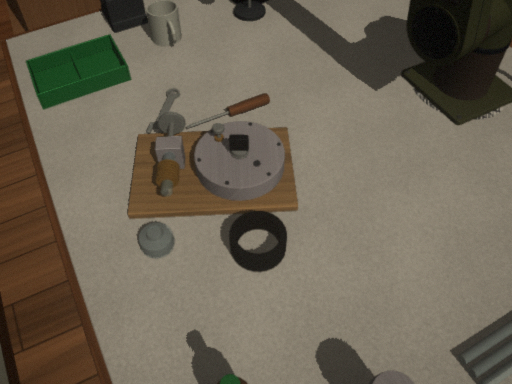

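View pics/top0.png

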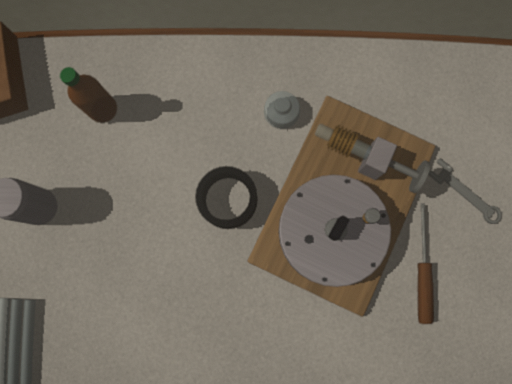

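The top view shows the knob near (339,228), the pin head near (373,215), the burner at (282,110) and the tape at (227,197). In the scene view the knob is at (239,143) and the pin at (218,130). I'll crop both views for precise pixels.

Run:
```python
import cv2,numpy as np
a=cv2.imread("pics/top0.png")[165:295,270:400]; b=cv2.imread("pics/scene0.png")[110:210,185:295]
A=cv2.resize(a,(480,480),interpolation=cv2.INTER_CUBIC);B=cv2.resize(b,None,fx=3,fy=4.8,interpolation=cv2.INTER_CUBIC)[:480]
B=cv2.resize(b,(528,480),interpolation=cv2.INTER_CUBIC)[:,:318]
im=np.hstack([A,B]); im=cv2.convertScaleAbs(im,alpha=1.5)
cv2.imwrite("pics/c1.png",im);print(im.shape)
```

```text
(480, 798, 3)
```

View pics/c1.png

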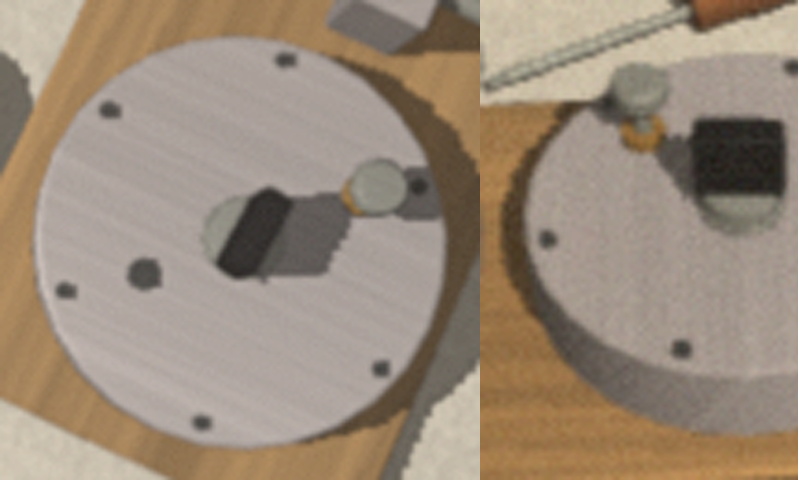

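Crop: in the top view the pin-head centre is at crop (379,186), the housing circle spans x 35–446 and y 37–447, and the knob's long edges are (217,265)-(268,188) and (243,277)-(292,200). In the scene view the pin top is at about (638,82) and the knob top face centre at about (739,138).

```bash
cat > h.py <<'E'
import cv2,numpy as np
from cell import cams,get_state
C={n:cams.get_image(n) for n in("top","scene")}
def ray(n,p):
    d=C[n];K=np.array([[d["fx"],0,d["cx"]],[0,d["fy"],d["cy"]],[0,0,1.]])
    u=cv2.undistortPoints(np.array([[p]],float),K,np.array([d["k1"],0,0,0.]))[0,0]
    return -d["R"].T@d["t"], d["R"].T@np.r_[u,1]
def plane(n,p,z):
    o,v=ray(n,p);return o+v*(z-o[2])/v[2]
def tri(a,b):
    (o,v),(q,w)=ray("top",a),ray("scene",b)
    s=np.linalg.lstsq(np.c_[v,-w],q-o,rcond=None)[0]
    A,B=o+v*s[0],q+w*s[1];return (A+B)/2,np.linalg.norm(A-B)
T=lambda x,y:((x+.5)/3.692+270-.5,(y+.5)/3.692+165-.5)
S=lambda x,y:((x-480+.5)/4.8+185-.5,(y+.5)/4.8+110-.5)
E
python3 - <<'E'
from h import *
np.set_printoptions(precision=1,suppress=True)
print("cam",-C["top"]["R"].T@C["top"]["t"],-C["scene"]["R"].T@C["scene"]["t"])
ax=plane("top",T(240.5,242),58);print("axis",ax)
print("pin",tri(T(379,186),S(638,82)));pin=plane("top",T(379,186),92);print(pin,plane("scene",S(638,82),92),np.linalg.norm((pin-ax)[:2]))
d=pin-ax;print("board ang from pin",np.degrees(np.arctan2(d[1],d[0]))+45)
for z in(101,67):print([plane("top",T(*p),z) for p in((217,265),(268,188),(243,277),(292,200),(255,233))])
print("knob tri",tri(T(255,231),S(739,138)))
for p in((697,118),(782,120),(784,157),(693,157)):print(plane("scene",S(*p),101))
# board corners px in full top image
c=[plane("top",p,18) for p in((331,97),(438,150),(364,315),(250,261))];print(c)
for i,j in((3,0),(2,1)):
    e=c[j]-c[i];print(np.degrees(np.arctan2(e[1],e[0])),np.linalg.norm(e))
print("burner",plane("top",(282,106),44),"tape",plane("top",(227,197),45))
E
```

```text
cam [534.6 105.6 725.3] [844.7 555.6 733.3]
axis [587.1  -6.1  58. ]
pin (array([607.5, -56.3,  94.2]), np.float64(0.4687064138531374))
[607.9 -57.   92. ] [606.5 -58.2  92. ] 55.01878042862087
board ang from pin -22.794237473500488
[array([574.5,  10.5, 101. ]), array([605.4, -10. , 101. ]), array([570. ,   0.2, 101. ]), array([600.8, -19.6, 101. ]), array([587.4,  -4.7, 101. ])]
[array([576.7,   5.3,  67. ]), array([609.3, -16.3,  67. ]), array([571.9,  -5.5,  67. ]), array([604.4, -26.4,  67. ]), array([590.3, -10.7,  67. ])]
knob tri (array([588. ,  -4.8,  99.4]), np.float64(0.750089869499328))
[598.  -20.5 101. ]
[569.3  -3.8 101. ]
[577.7  14.2 101. ]
[608.5  -2.4 101. ]
[array([822.7,  -8.9,  18. ]), array([ 731.4, -194.9,   18. ]), array([453.1, -60.2,  18. ]), array([537.5, 126.3,  18. ])]
-25.365447543808028 315.62821341938866
-25.830397255733857 309.18267643248544
burner [794.3  77.8  44. ] tape [638.5 164.7  45. ]
```

Axis is at about (587.3,-5.8), from both views. The bar lies at about -32.5° world (board about -24.5°, so the crank is near 0.14). The pin top is at (607.5,-57), z≈93. I want tool yaw +58° (joint 6 ≈ -1.0), which leaves room to turn clockwise. First I'll move over the axis at height.

Emit:
drive_tool(
  commands=[
    [[-0.279,-0.316,0],0,0.4],
    [[-0.279,-0.316,0],0,0.4],
    [[-0.279,-0.316,0],0,0.4],
    [[-0.279,-0.316,0],0,0.4],
    [[-0.279,-0.316,0],0,0.4],
    [[-0.279,-0.316,0],0,0.4],
    [[-0.279,-0.316,0],0,0.4],
    [[-0.279,-0.316,0],0,0.4],
    [[-0.279,-0.316,0],0,0.4],
    [[-0.279,-0.316,0],0,0.4],
    [[-0.279,-0.316,0],0,0.4],
    [[-0.279,-0.316,0],0,0.4],
    [[-0.279,-0.316,0],0,0.4],
    [[-0.279,-0.316,0],0,0.4],
    [[-0.279,-0.316,0],0,0.4],
    [[-0.279,-0.316,0],0,0.4],
    [[-0.279,-0.316,0],0,0.4],
    [[-0.279,-0.316,0],0,0.4],
    [[0,0,0],0,0.4],
  ],
)

```text
t: 2.1
eef_pos: [589.2, -2.7, 404.3]
tcp_rot: [-0.001, 0.789, -0.614, -0.0]
wrist_force: [-0.4, -0.4, -0.7]
width: 56.9
```

Emit:
drive_tool(
  commands=[
    [[0,0,0],-0.023,0.4],
    [[0,0,0],-0.023,0.4],
    [[0,0,0],-0.023,0.4],
    [[0,0,0],-0.023,0.4],
    [[0,0,0],-0.023,0.4],
    [[0,0,0],-0.023,0.4],
    [[0,0,0],-0.023,0.4],
    [[0,0,0],-0.023,0.4],
    [[0,0,0],-0.023,0.4],
    [[0,0,0],-0.023,0.4],
    [[0,0,0],-0.023,0.4],
    [[0,0,0],-0.023,0.4],
    [[0,0,0],-0.023,0.4],
    [[0,0,0],-0.023,0.4],
    [[0,0,0],-0.023,0.4],
    [[0,0,0],-0.023,0.4],
    [[0,0,0],-0.005,0.4],
    [[0,0,0],0,0.4],
    [[0,0,0],0,0.4],
    [[0,0,0],0,0.4],
  ],
)

```text
t: 4.1
eef_pos: [587.5, -6.4, 404.7]
tcp_rot: [-0.0, 0.874, 0.486, -0.0]
wrist_force: [0.7, -0.1, 0.1]
width: 56.9
```

```bash
cat > st.py <<'E'
from cell import get_state
import numpy as np
from scipy.spatial.transform import Rotation as Ro
np.set_printoptions(precision=2,suppress=True)
def st():
    s=get_state();q=s["tcp_rot"];R=Ro.from_quat([*q[1:],q[0]]).as_matrix()
    print("t",s["t"],"pos",s["eef_pos"],"yaw",np.degrees(np.arctan2(R[1,0],R[0,0])),"zax",R[:,2],"w",s["width"],"F",s["wrist_force"],"T",s["ft_torque"],"q",s["joint_positions"])
    return s["eef_pos"],R
def go(x,y,z):
    p,R=st();print("tool shift mm",R.T@(np.array([x,y,z])-p))
E
python3 -c "
from st import *
go(587.3,-5.8,257)"
```

```text
t 4.1 pos [587.48  -6.37 404.7 ] yaw 58.19827901972638 zax [-0. -0. -1.] w 56.92528753745717 F [ 0.71 -0.09  0.13] T [ 0.07 -0.13  0.06] q [-0.1  -0.01  1.79 -0.    1.36 -1.12]
tool shift mm [  0.41  -0.43 147.7 ]
```

Emit:
drive_tool(
  commands=[
    [[0.004,-0.004,0.3],0,0.4],
    [[0,0,0.3],0,0.4],
    [[0,0,0.3],0,0.4],
    [[0,0,0.2],0,0.4],
    [[0,0,0.2],0,0.4],
    [[0,0,0.1],0,0.4],
    [[0,0,0.07],0,0.4],
    [[0,0,0],0,0.4],
    [[0,0,0],0,0.4],
  ],
)

```text
t: 5.0
eef_pos: [587.9, -5.6, 258.7]
tcp_rot: [0.0, 0.874, 0.487, 0.001]
wrist_force: [0.5, -0.7, 0.5]
width: 57.2
```

Emit:
drive_tool(
  commands=[
    [[0,0,0],0,1],
    [[0,0,0],0,1],
    [[0,0,0],0,1],
    [[0,0,0],0,1],
    [[0,0,0],0,1],
    [[0,0,0],0,1],
    [[0,0,0],0,1],
    [[0,0,0],0,1],
    [[0,0,0],0,1],
    [[0,0,0],0,1],
  ],
)

```text
t: 6.0
eef_pos: [587.5, -5.9, 258.2]
tcp_rot: [0.0, 0.874, 0.487, -0.0]
wrist_force: [-3.8, -3.9, 4.7]
width: 32.1
```

```bash
python3 -c "
from st import *
st()
import cv2;from cell import cams
cv2.imwrite('pics/s2.png',cv2.resize(cams.get_image('scene')['pixels'][80:230,120:320],(800,600)))"
```

```text
t 6.0 pos [587.55  -5.87 258.18] yaw 58.25321316706349 zax [-0. -0. -1.] w 32.06086636804014 F [-3.83 -3.89  4.74] T [-0.74  0.52 -0.02] q [-0.1   0.12  1.91 -0.    1.11 -1.12]
```

View pics/s2.png

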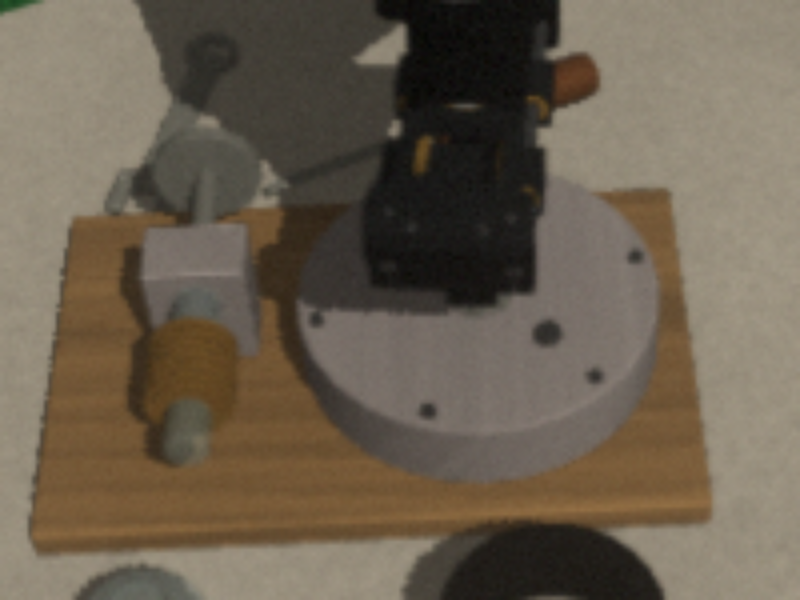

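The image shows the gripper over the knob with nothing disturbed. Width is 32 mm, so the fingers may still be closing; I'll wait a little longer.

Emit:
drive_tool(
  commands=[
    [[0,0,0],0,1],
    [[0,0,0],0,1],
    [[0,0,0],0,1],
  ],
)

```text
t: 6.35
eef_pos: [587.6, -5.9, 258.2]
tcp_rot: [0.0, 0.874, 0.487, -0.0]
wrist_force: [-3.5, -4.1, 5.1]
width: 31.7
```

Stopped at 31.7 mm with upward force, so the tips are catching the 34 mm disc rather than the bar. I'll open, rise 6 mm and close again.

Emit:
drive_tool(
  commands=[
    [[0,0,0],0,0.5],
    [[0,0,0],0,0.5],
    [[0,0,0],0,0.5],
    [[0,0,0],0,0.5],
    [[0,0,-0.06],0,0.5],
    [[0,0,0],0,0.5],
    [[0,0,0],0,1],
    [[0,0,0],0,1],
    [[0,0,0],0,1],
    [[0,0,0],0,1],
    [[0,0,0],0,1],
    [[0,0,0],0,1],
    [[0,0,0],0,1],
    [[0,0,0],0,1],
    [[0,0,0],0,1],
    [[0,0,0],0,1],
  ],
)

```text
t: 7.95
eef_pos: [587.3, -5.8, 263.6]
tcp_rot: [0.0, 0.874, 0.487, -0.001]
wrist_force: [-3.1, -2.4, 1.2]
width: 13.2
```

```bash
python3 -c "
from st import *
st()"
```

```text
t 7.95 pos [587.31  -5.76 263.62] yaw 58.25505423532029 zax [-0. -0. -1.] w 13.16275503256249 F [-3.13 -2.43  1.18] T [-0.58  0.35  0.01] q [-0.1   0.12  1.91 -0.    1.12 -1.12]
```

Gripped at 13.2 mm. Now turning clockwise in steps and reading the torque.

```bash
cat > rd.py <<'E'
from st import *
s=get_state();q=s["tcp_rot"];R=Ro.from_quat([*q[1:],q[0]]).as_matrix()
y=np.degrees(np.arctan2(R[1,0],R[0,0]))
print("t %.2f yaw %.2f knob~%.3f Tz %.3f J6 %.3f F %s w %.1f"%(s["t"],y,0.14+np.radians(58.25-y),s["ft_torque"][2],s["effort"][5],s["wrist_force"],s["width"]))
E
python3 rd.py
```

```text
t 7.95 yaw 58.26 knob~0.140 Tz 0.009 J6 0.055 F [-3.13 -2.43  1.18] w 13.2
```

Emit:
drive_tool(
  commands=[
    [[0,0,0],0.008,1],
    [[0,0,0],0.008,1],
    [[0,0,0],0,1],
    [[0,0,0],0,1],
  ],
)

```text
t: 8.35
eef_pos: [587.3, -5.8, 263.6]
tcp_rot: [0.0, 0.897, 0.443, -0.0]
wrist_force: [-3.4, -2.6, 0.8]
width: 13.7
```

```bash
python3 rd.py
```

```text
t 8.35 yaw 52.53 knob~0.240 Tz -0.090 J6 -0.066 F [-3.42 -2.6   0.79] w 13.7
```

Emit:
drive_tool(
  commands=[
    [[0,0,0],0.008,1],
    [[0,0,0],0.008,1],
    [[0,0,0],0,1],
    [[0,0,0],0,1],
  ],
)

```text
t: 8.75
eef_pos: [587.3, -5.8, 263.6]
tcp_rot: [0.0, 0.918, 0.397, -0.0]
wrist_force: [-3.6, -3.4, 0.7]
width: 14.0
```

```bash
python3 rd.py
```

```text
t 8.75 yaw 46.78 knob~0.340 Tz -0.155 J6 -0.096 F [-3.59 -3.41  0.67] w 14.0
```

Emit:
drive_tool(
  commands=[
    [[0,0,0],0.005,1],
    [[0,0,0],0,1],
  ],
)

```text
t: 8.95
eef_pos: [587.3, -5.8, 263.6]
tcp_rot: [0.0, 0.924, 0.382, -0.0]
wrist_force: [-3.0, -4.4, 1.1]
width: 13.8
```

```bash
python3 rd.py
```

```text
t 8.95 yaw 44.97 knob~0.372 Tz -0.111 J6 -0.017 F [-2.98 -4.38  1.12] w 13.8
```

Emit:
drive_tool(
  commands=[
    [[0,0,0],0.0025,1],
    [[0,0,0],0.0025,1],
  ],
)

```text
t: 9.15
eef_pos: [587.3, -5.7, 263.7]
tcp_rot: [0.0, 0.93, 0.368, -0.001]
wrist_force: [-3.4, -4.3, 1.7]
width: 13.7
```

```bash
python3 rd.py
```

```text
t 9.15 yaw 43.19 knob~0.403 Tz 0.083 J6 0.005 F [-3.45 -4.27  1.7 ] w 13.7
```

Emit:
drive_tool(
  commands=[
    [[0,0,0],0.0025,1],
    [[0,0,0],0.0025,1],
  ],
)

```text
t: 9.35
eef_pos: [587.3, -5.7, 263.6]
tcp_rot: [0.0, 0.935, 0.353, -0.001]
wrist_force: [-2.9, -3.4, 0.4]
width: 13.9
```

```bash
python3 rd.py
```

```text
t 9.35 yaw 41.39 knob~0.434 Tz 0.126 J6 0.004 F [-2.88 -3.44  0.43] w 13.9
```

Emit:
drive_tool(
  commands=[
    [[0,0,0],0.0025,1],
    [[0,0,0],0.0025,1],
  ],
)

```text
t: 9.55
eef_pos: [587.3, -5.8, 263.6]
tcp_rot: [0.0, 0.941, 0.339, -0.001]
wrist_force: [-4.3, -3.6, 1.5]
width: 13.5
```

```bash
python3 rd.py
```

```text
t 9.55 yaw 39.59 knob~0.466 Tz 0.114 J6 0.005 F [-4.29 -3.64  1.47] w 13.5
```

Moving readings show a steady drag of about +0.1. Continuing.

Emit:
drive_tool(
  commands=[
    [[0,0,0],0.0025,1],
    [[0,0,0],0.0025,1],
  ],
)

```text
t: 9.75
eef_pos: [587.3, -5.7, 263.7]
tcp_rot: [0.0, 0.946, 0.324, -0.001]
wrist_force: [-3.5, -3.8, 0.8]
width: 13.6
```

```bash
python3 rd.py
```

```text
t 9.75 yaw 37.80 knob~0.497 Tz 0.200 J6 0.005 F [-3.46 -3.82  0.83] w 13.6
```

Emit:
drive_tool(
  commands=[
    [[0,0,0],0.0025,1],
    [[0,0,0],0.0025,1],
  ],
)

```text
t: 9.95
eef_pos: [587.3, -5.8, 263.7]
tcp_rot: [0.0, 0.951, 0.309, -0.001]
wrist_force: [-3.0, -3.1, 0.3]
width: 14.0
```

```bash
python3 rd.py
```

```text
t 9.95 yaw 35.99 knob~0.528 Tz 0.131 J6 0.004 F [-3.05 -3.12  0.31] w 14.0
```

Emit:
drive_tool(
  commands=[
    [[0,0,0],0.0025,1],
    [[0,0,0],0.0025,1],
  ],
)

```text
t: 10.15
eef_pos: [587.3, -5.8, 263.6]
tcp_rot: [0.0, 0.956, 0.294, -0.001]
wrist_force: [-3.8, -3.3, 2.1]
width: 14.1
```

```bash
python3 rd.py
```

```text
t 10.15 yaw 34.19 knob~0.560 Tz 0.117 J6 0.005 F [-3.82 -3.31  2.09] w 14.1
```

Emit:
drive_tool(
  commands=[
    [[0,0,0],0.0025,1],
    [[0,0,0],0.0025,1],
  ],
)

```text
t: 10.35
eef_pos: [587.3, -5.8, 263.6]
tcp_rot: [0.0, 0.96, 0.279, -0.001]
wrist_force: [-4.7, -4.1, 1.5]
width: 14.1
```

```bash
python3 rd.py
```

```text
t 10.35 yaw 32.39 knob~0.591 Tz 0.125 J6 0.006 F [-4.71 -4.08  1.51] w 14.1
```

Emit:
drive_tool(
  commands=[
    [[0,0,0],0.0025,1],
    [[0,0,0],0.0025,1],
  ],
)

```text
t: 10.55
eef_pos: [587.3, -5.8, 263.6]
tcp_rot: [0.0, 0.965, 0.264, -0.001]
wrist_force: [-3.7, -4.1, 1.0]
width: 13.9
```

```bash
python3 rd.py
```

```text
t 10.55 yaw 30.59 knob~0.623 Tz 0.136 J6 0.004 F [-3.66 -4.15  0.97] w 13.9
```

Emit:
drive_tool(
  commands=[
    [[0,0,0],0.0025,1],
    [[0,0,0],0.0025,1],
  ],
)

```text
t: 10.75
eef_pos: [587.3, -5.8, 263.6]
tcp_rot: [0.0, 0.969, 0.249, -0.001]
wrist_force: [-3.8, -3.2, 0.8]
width: 14.1
```

```bash
python3 rd.py
```

```text
t 10.75 yaw 28.79 knob~0.654 Tz 0.143 J6 0.005 F [-3.84 -3.2   0.79] w 14.1
```

Emit:
drive_tool(
  commands=[
    [[0,0,0],0.0025,1],
    [[0,0,0],0.0025,1],
  ],
)

```text
t: 10.95
eef_pos: [587.3, -5.7, 263.6]
tcp_rot: [0.0, 0.972, 0.233, -0.001]
wrist_force: [-3.5, -2.9, 2.1]
width: 13.5
```

```bash
python3 rd.py
```

```text
t 10.95 yaw 27.00 knob~0.685 Tz 0.115 J6 0.006 F [-3.52 -2.91  2.15] w 13.5
```

Emit:
drive_tool(
  commands=[
    [[0,0,0],0.0025,1],
    [[0,0,0],0.0025,1],
  ],
)

```text
t: 11.15
eef_pos: [587.3, -5.7, 263.6]
tcp_rot: [0.0, 0.976, 0.218, -0.001]
wrist_force: [-4.0, -4.6, 0.8]
width: 13.7
```

```bash
python3 rd.py
```

```text
t 11.15 yaw 25.19 knob~0.717 Tz 0.104 J6 0.004 F [-4.01 -4.62  0.8 ] w 13.7
```

Emit:
drive_tool(
  commands=[
    [[0,0,0],0.0025,1],
    [[0,0,0],0.0025,1],
  ],
)

```text
t: 11.35
eef_pos: [587.3, -5.8, 263.6]
tcp_rot: [0.0, 0.979, 0.203, -0.001]
wrist_force: [-3.5, -4.2, 0.6]
width: 13.8
```

```bash
python3 rd.py
```

```text
t 11.35 yaw 23.39 knob~0.748 Tz 0.181 J6 0.005 F [-3.48 -4.2   0.55] w 13.8
```

Emit:
drive_tool(
  commands=[
    [[0,0,0],0.0025,1],
    [[0,0,0],0.0025,1],
  ],
)

```text
t: 11.55
eef_pos: [587.3, -5.8, 263.7]
tcp_rot: [0.0, 0.982, 0.187, -0.0]
wrist_force: [-3.8, -3.1, 1.4]
width: 13.8
```

```bash
python3 rd.py
```

```text
t 11.55 yaw 21.59 knob~0.780 Tz 0.195 J6 0.005 F [-3.82 -3.07  1.37] w 13.8
```

Emit:
drive_tool(
  commands=[
    [[0,0,0],0.0025,1],
    [[0,0,0],0.0025,1],
  ],
)

```text
t: 11.75
eef_pos: [587.3, -5.7, 263.6]
tcp_rot: [0.0, 0.985, 0.172, -0.001]
wrist_force: [-4.3, -4.4, 1.1]
width: 13.9
```

```bash
python3 rd.py
```

```text
t 11.75 yaw 19.80 knob~0.811 Tz 0.134 J6 0.004 F [-4.34 -4.37  1.1 ] w 13.9
```

Emit:
drive_tool(
  commands=[
    [[0,0,0],0.0025,1],
    [[0,0,0],0.0025,1],
  ],
)

```text
t: 11.95
eef_pos: [587.3, -5.8, 263.6]
tcp_rot: [0.0, 0.988, 0.156, -0.001]
wrist_force: [-3.9, -3.7, 0.7]
width: 13.6
```

```bash
python3 rd.py
```

```text
t 11.95 yaw 17.99 knob~0.843 Tz 0.164 J6 0.005 F [-3.88 -3.65  0.67] w 13.6
```

Emit:
drive_tool(
  commands=[
    [[0,0,0],0.0025,1],
    [[0,0,0],0.0025,1],
  ],
)

```text
t: 12.15
eef_pos: [587.3, -5.7, 263.6]
tcp_rot: [0.0, 0.99, 0.141, -0.001]
wrist_force: [-3.3, -4.0, 2.5]
width: 13.8
```

```bash
python3 rd.py
```

```text
t 12.15 yaw 16.19 knob~0.874 Tz 0.147 J6 -0.006 F [-3.28 -3.96  2.46] w 13.8
```

Emit:
drive_tool(
  commands=[
    [[0,0,0],0.0025,1],
    [[0,0,0],0.0025,1],
  ],
)

```text
t: 12.35
eef_pos: [587.3, -5.8, 263.6]
tcp_rot: [0.0, 0.992, 0.125, -0.001]
wrist_force: [-3.9, -3.7, 0.5]
width: 13.5
```

```bash
python3 rd.py
```

```text
t 12.35 yaw 14.39 knob~0.906 Tz 0.091 J6 -0.040 F [-3.95 -3.73  0.48] w 13.5
```

Emit:
drive_tool(
  commands=[
    [[0,0,0],0.0025,1],
    [[0,0,0],0.0025,1],
  ],
)

```text
t: 12.55
eef_pos: [587.3, -5.8, 263.6]
tcp_rot: [0.0, 0.994, 0.11, -0.001]
wrist_force: [-4.4, -3.9, 1.2]
width: 13.9
```

```bash
python3 rd.py
```

```text
t 12.55 yaw 12.58 knob~0.937 Tz 0.031 J6 -0.092 F [-4.38 -3.93  1.21] w 13.9
```

J6 effort is much cleaner (steady 0.005, now dipping to -0.09): the dip began at about 0.865. Small single steps now.

Emit:
drive_tool(
  commands=[
    [[0,0,0],0.0025,1],
  ],
)

```text
t: 12.65
eef_pos: [587.3, -5.8, 263.7]
tcp_rot: [0.0, 0.995, 0.102, -0.0]
wrist_force: [-3.7, -4.6, 1.2]
width: 14.1
```

```bash
python3 rd.py
```

```text
t 12.65 yaw 11.67 knob~0.953 Tz 0.006 J6 -0.125 F [-3.73 -4.6   1.18] w 14.1
```

Emit:
drive_tool(
  commands=[
    [[0,0,0],0.0025,1],
  ],
)

```text
t: 12.75
eef_pos: [587.3, -5.8, 263.6]
tcp_rot: [0.0, 0.996, 0.094, -0.0]
wrist_force: [-3.8, -4.2, 2.1]
width: 13.9
```

```bash
python3 rd.py
```

```text
t 12.75 yaw 10.77 knob~0.969 Tz 0.041 J6 -0.095 F [-3.85 -4.19  2.08] w 13.9
```

Emit:
drive_tool(
  commands=[
    [[0,0,0],0.0025,1],
  ],
)

```text
t: 12.85
eef_pos: [587.3, -5.8, 263.7]
tcp_rot: [0.0, 0.996, 0.086, -0.0]
wrist_force: [-3.9, -3.9, 2.1]
width: 13.8
```

```bash
python3 rd.py
```

```text
t 12.85 yaw 9.87 knob~0.984 Tz 0.058 J6 -0.080 F [-3.85 -3.93  2.06] w 13.8
```

Emit:
drive_tool(
  commands=[
    [[0,0,0],0.0025,1],
  ],
)

```text
t: 12.95
eef_pos: [587.3, -5.8, 263.6]
tcp_rot: [0.0, 0.997, 0.078, -0.001]
wrist_force: [-3.3, -4.3, 1.0]
width: 13.6
```

```bash
python3 rd.py
```

```text
t 12.95 yaw 8.98 knob~1.000 Tz 0.090 J6 -0.013 F [-3.34 -4.33  0.99] w 13.6
```

Emit:
drive_tool(
  commands=[
    [[0,0,0],0.0025,1],
  ],
)

```text
t: 13.05
eef_pos: [587.3, -5.8, 263.6]
tcp_rot: [0.0, 0.998, 0.071, -0.001]
wrist_force: [-4.0, -2.9, 1.7]
width: 14.2
```

```bash
python3 rd.py
```

```text
t 13.05 yaw 8.10 knob~1.015 Tz 0.179 J6 0.095 F [-3.95 -2.92  1.71] w 14.2
```

It stiffened (J6 +0.09 above base, crossing base at about 1.00), so this is just past the notch centre. Releasing here and rising.

Emit:
drive_tool(
  commands=[
    [[0,0,0],0,0.5],
    [[0,0,0],0,0.5],
    [[0,0,0],0,0.5],
    [[0,0,0],0,0.5],
    [[0,0,0],0,0.5],
    [[0,0,0],0,0.5],
    [[0,0,0],0,0.5],
    [[0,0,0],0,0.5],
    [[0,0,-0.1],0,0.5],
    [[0,0,-0.2],0,0.5],
    [[0,0,-0.3],0,0.5],
    [[0,0,-0.3],0,0.5],
    [[0,0,-0.3],0,1],
    [[0,0,0],0,1],
    [[0,0,0],0,1],
    [[0,0,0],0,1],
    [[0,0,0],0,1],
    [[0,0,0],0,1],
    [[0,0,0],0,1],
    [[0,0,0],0,1],
  ],
)

```text
t: 15.05
eef_pos: [587.5, -5.6, 383.2]
tcp_rot: [-0.0, 0.998, 0.07, -0.0]
wrist_force: [-1.3, -0.4, -0.5]
width: 0.4
```

```bash
python3 -c "
from st import *
go(607.4,-57,295)
import cv2;from cell import cams
a=cams.get_image('top')['pixels'][165:295,270:400];b=cams.get_image('scene')['pixels'][80:210,165:295]
cv2.imwrite('pics/c3.png',cv2.convertScaleAbs(np.hstack([cv2.resize(a,(400,400)),cv2.resize(b,(400,400))]),alpha=1.5))"
```

```text
t 15.05 pos [587.48  -5.59 383.25] yaw 8.026560531272176 zax [-0.  0. -1.] w 0.4361277411507148 F [-1.33 -0.39 -0.49] T [-0.05 -0.12 -0.01] q [-0.1   0.    1.81 -0.    1.33 -0.24]
tool shift mm [12.62 53.71 88.22]
```

View pics/c3.png

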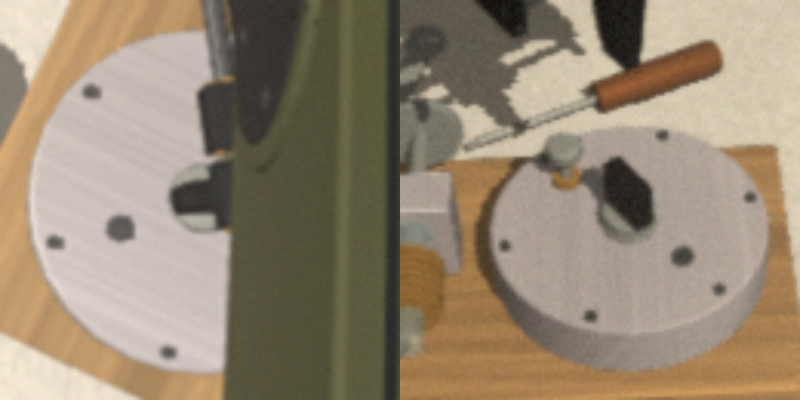

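The knob has turned to nearly along y (scene crop 627,190) and is free; the pin is upright at (565,155). Moving above the pin with the fingers shut.

Emit:
drive_tool(
  commands=[
    [[0.06,0.27,0],0,1],
    [[0.065,0.265,0],0,1],
    [[0,0,0.25],0,1],
    [[0,0,0.25],0,1],
    [[0,0,0.25],0,1],
    [[0,0,0.13],0,1],
    [[0,0,0.03],0,1],
    [[0,0,0],0,1],
    [[0,0,0],0,1],
  ],
)

```text
t: 16.05
eef_pos: [607.9, -56.8, 294.4]
tcp_rot: [0.0, 0.998, 0.07, 0.001]
wrist_force: [-0.8, 0.7, 1.1]
width: 0.6
```

```bash
python3 -c "
from st import *
go(607.4,-57,283)
import cv2;from cell import cams
b=cams.get_image('scene')['pixels'][80:180,165:285]
cv2.imwrite('pics/c4.png',cv2.convertScaleAbs(cv2.resize(b,(600,500),interpolation=cv2.INTER_CUBIC),alpha=1.5))"
```

```text
t 16.05 pos [607.93 -56.81 294.44] yaw 8.037731279300985 zax [ 0. -0. -1.] w 0.6359543740101911 F [-0.8   0.69  1.06] T [-0.07 -0.1   0.05] q [-0.18  0.13  1.84  0.    1.17 -0.32]
tool shift mm [-0.58  0.1  11.44]
```

View pics/c4.png

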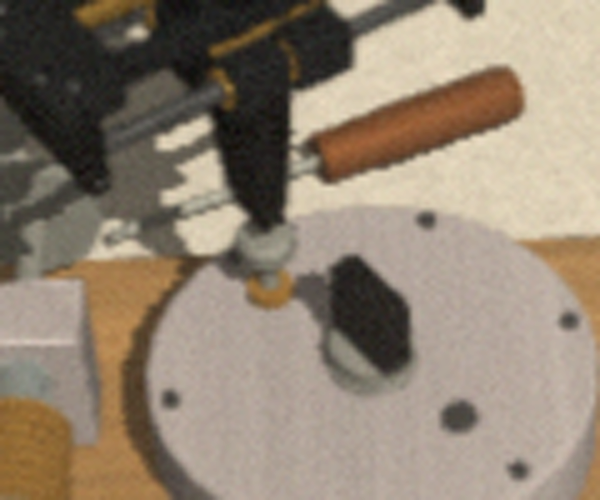

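The closed tips sit centred above the pin head (crop 265,240). Pressing gently in small steps while watching the force.

Emit:
drive_tool(
  commands=[
    [[0,0,0.06],0,1],
    [[0,0,0.04],0,1],
    [[0,0,0.02],0,1],
    [[0,0,0.01],0,1],
    [[0,0,0],0,1],
  ],
)

```text
t: 16.6
eef_pos: [607.5, -56.8, 279.9]
tcp_rot: [-0.0, 0.998, 0.07, 0.0]
wrist_force: [0.6, 0.6, 3.2]
width: 0.5
```

Emit:
drive_tool(
  commands=[
    [[0,0,0.01],0,1],
    [[0,0,0.01],0,1],
    [[0,0,0],0,1],
  ],
)

```text
t: 16.9
eef_pos: [607.4, -56.8, 277.8]
tcp_rot: [0.0, 0.998, 0.07, 0.0]
wrist_force: [1.1, 0.2, 1.9]
width: 0.3
```

Emit:
drive_tool(
  commands=[
    [[0,0,0.01],0,1],
    [[0,0,0],0,1],
  ],
)

```text
t: 17.1
eef_pos: [607.4, -56.8, 276.7]
tcp_rot: [0.0, 0.998, 0.07, 0.0]
wrist_force: [0.1, -0.1, 1.8]
width: 0.6
```

Emit:
drive_tool(
  commands=[
    [[0,0,0.01],0,1],
    [[0,0,0],0,1],
  ],
)

```text
t: 17.3
eef_pos: [607.4, -56.8, 275.7]
tcp_rot: [0.0, 0.998, 0.07, 0.0]
wrist_force: [1.4, -0.7, 2.0]
width: 0.7
```

Passing 6 mm with only about 2 N, so the pin is entering the notch.

Emit:
drive_tool(
  commands=[
    [[0,0,0.01],0,1],
    [[0,0,0.01],0,1],
    [[0,0,0],0,1],
  ],
)

```text
t: 17.6
eef_pos: [607.4, -56.8, 273.6]
tcp_rot: [0.0, 0.998, 0.07, 0.0]
wrist_force: [0.5, 1.1, 2.1]
width: 1.0
```

Emit:
drive_tool(
  commands=[
    [[0,0,0.01],0,1],
    [[0,0,0.01],0,1],
    [[0,0,0],0,1],
  ],
)

```text
t: 17.9
eef_pos: [607.4, -56.8, 271.6]
tcp_rot: [0.0, 0.998, 0.07, 0.0]
wrist_force: [1.3, 0.5, 0.9]
width: 0.6
```

Emit:
drive_tool(
  commands=[
    [[0,0,0.01],0,1],
    [[0,0,0.01],0,1],
    [[0,0,0],0,1],
  ],
)

```text
t: 18.2
eef_pos: [607.3, -56.8, 269.5]
tcp_rot: [-0.0, 0.998, 0.07, -0.0]
wrist_force: [1.7, -0.7, 2.3]
width: 0.5
```

Emit:
drive_tool(
  commands=[
    [[0,0,0.01],0,1],
    [[0,0,0],0,1],
  ],
)

```text
t: 18.4
eef_pos: [607.3, -56.8, 268.6]
tcp_rot: [-0.0, 0.998, 0.07, -0.0]
wrist_force: [1.7, -0.1, 2.1]
width: 0.4
```

Emit:
drive_tool(
  commands=[
    [[0,0,0.007],0,1],
    [[0,0,0],0,1],
  ],
)

```text
t: 18.6
eef_pos: [607.4, -56.8, 268.4]
tcp_rot: [0.0, 0.998, 0.07, -0.0]
wrist_force: [0.3, 0.1, 4.1]
width: 0.5
```

It bottomed at z≈268.4, the home height, with force rising only to 4 N. Retracting and checking.

Emit:
drive_tool(
  commands=[
    [[0,0,-0.05],0,1],
    [[0,0,-0.2],0,1],
    [[0,0,-0.3],0,1],
    [[0,0,-0.3],0,1],
    [[0,0,-0.3],0,1],
    [[0,0,0],0,1],
    [[0,0,0],0,1],
    [[0,0,0],0,1],
  ],
)

```text
t: 19.4
eef_pos: [606.8, -56.7, 380.8]
tcp_rot: [-0.0, 0.998, 0.07, -0.002]
wrist_force: [0.5, 0.3, 0.1]
width: 0.5
```

```bash
python3 -c "
from st import *
st()
import cv2;from cell import cams
b=cams.get_image('scene')['pixels'][80:280,125:305]
cv2.imwrite('pics/c5.png',cv2.convertScaleAbs(cv2.resize(b,(540,600),interpolation=cv2.INTER_CUBIC),alpha=1.5))"
```

```text
t 19.4 pos [606.76 -56.72 380.75] yaw 8.028051058535999 zax [-0.  0. -1.] w 0.49429946404727493 F [0.47 0.26 0.09] T [-0.04 -0.15  0.01] q [-0.18  0.05  1.77 -0.    1.33 -0.32]
```

View pics/c5.png

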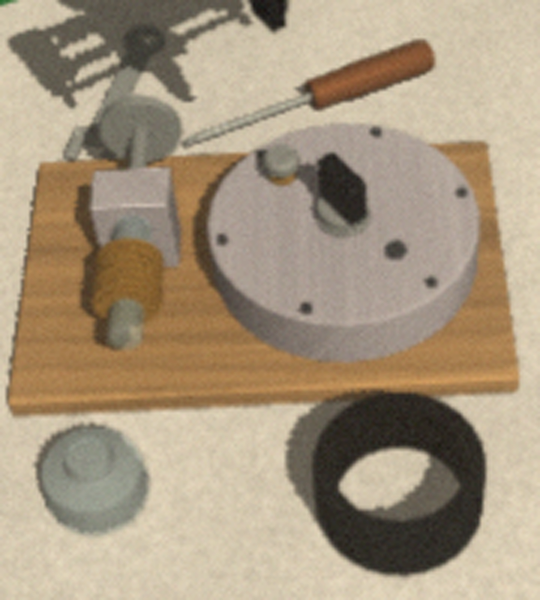

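The pin head now sits down on its bush (crop 281,162). The arm is clear, and the burner and tape have not moved. Handing in.

```bash
python3 -c "
from cell import ticket
print(ticket.hand_in())"
```

```text
the job is handed in; nothing more can be done
None
```

The timing pin is pressed home in the flywheel notch, and the job was handed in at about 19.4 s of the 69 s allowed. The hand-in gives no verdict.

- **Turning the crank:** I gripped the knob and turned it clockwise in small steps. The resistance began to dip at a crank angle of about 0.87 rad, was lowest near 0.95 and stiffened past 1.00. I let go at about 1.015, by the gripper's angle.
- **Pressing the pin:** With closed fingertips the pin went down at about 2–3 N with no hard stop at 4 mm. It stopped with the tips 78.4 mm above the table, about 13.6–14 mm of travel. The highest force I read was about 4 N.
- **Last checks:** After retracting, the wrist force was about zero. The last picture shows the pin head down on its bush, with the burner and tape where they stood.

Two things did not go to plan:
- **First grip:** The fingers stopped at 31.7 mm, probably on the steel disc under the knob, with about 7 N at the wrist. I opened them, rose 6 mm and gripped the bar at 13–14 mm.
- **Torque signal:** The wrist torque was noisy and misleading whenever the arm paused, so I found the notch mainly from the last joint's effort reading.

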